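# Close up the tool chest

## Robot

A 7-joint arm with a two-finger parallel gripper is mounted at the origin on the work surface. World frame = base frame: x ahead of the robot, y to its left, z up, the work surface at z = 0. Lengths are in mm, angles in rad, forces in N, time in s.
With the tool pointing down it reaches from about 400 to 850 mm from the base axis. Payload 10.4 kg.
Tool frame: the origin (TCP) lies at the centre of the arm's flange, where the gripper is bolted on; the fingertips stand 182 mm ahead of it and the grasp point (between the pads) lies 164 mm ahead of it; z points along the fingers, y is the line along which they close (so a half turn about z gives the same grasp; the last joint's range is limited). The gripper opens to 87 mm and grips with 3 to 60 N. Pads are 19 mm wide; open, the fingers measure 117 mm over their backs; the gripper's body (75 mm by 190 mm) begins 51 mm behind the grasp point.
Start: joints at [-0.023, 0.332, -0.065, 1.46, 0.022, 1.35, -0.088], TCP at [625.006, 0.015, 404.776] pointing down, gripper open.
Joint ranges: [-2.6, 2.6], [-0.5, 2.12], [-1.47, 1.34], [0.16, 2.42], [-1.27, 4.41], [0.06, 2.06], [-2.6, 2.6]. Speed limits (rad/s): [2.22, 2.22, 2.79, 2.79, 3.14, 3.14, 3.14].

## Interface

Orientations are given as a rotation vector (axis times angle).
In Python, from cell import * gives the robot as it stands.
- The arm moves only by the tool servo_tool, never from a script. Its argument "motion" is a list that holds one entry, the list of rows, each a list of 4 numbers: the shift along the tool's x, y, z in units of 0.5 m (1.0 is 0.5 m), then the turn about the tool's z in units of pi/2 rad (1.0 is pi/2 rad). In form: [[[tx, ty, tz, yaw], ...]]. A call has 1 to 20 rows; each row is the pose to reach, as a shift and turn from the pose commanded when the call began, along the tool's axes at that moment; what a row does not reach only later rows make up. A row lasts 1/10 s, in which the tool goes at most 50 mm and 8.59 degrees, less where a joint would pass 70% of its speed; a pose out of reach is approached as far as the arm can. A call with a number of a shift or a turn outside -1 to 1 is refused whole. A call with a gripper value outside its range is refused whole. "gripper" is the closure, from -1 (fully open) to 1 (shut), set as the call begins (left out, the last holds). The fingers move at their own pace and stop on an object; "force" is the grip in N (left out, the last holds). Time passes only in rows, so rows that repeat a pose let the fingers close. It gives the time, the measured TCP pose, the force, the opening and the grip force at its end, in the units of the state.
- sense(): the state, without advancing time (a new reading comes with each control period).
- camera(name): name is "scene" or "side" or "wrist"; returns a dict with "pixels" (420x560x3 uint8, red, green, blue), "fx", "fy", "cx", "cy" (pixels), "position" and "rotation" of the camera in the world; the wrist camera has in their place "mount" (4x4, takes a point from camera to tool coordinates, whose origin is the TCP and whose axes are the flange's). Camera axes: x right, y down, z forward; pixel columns grow to the right and rows downward; lengths in mm; the calibration is good to about 2 mm. The wrist camera is an equidistant fisheye: a pixel r from the principal point sees the ray r / f radians off the axis. A picture is of the moment at which its call begins: read the wrist's pose just before it. There is no depth.
- hand_in(): hands the job in; it is judged then, once.
The state is a dict: "time": time; "joints": joint angles; "qvel": joint speeds; "joint_torque": joint torques, N m; "position": TCP position; "orientation": TCP orientation; "wrist_force": force on the tool from outside, world axes, zero at the start; "torque": the same for the moment, N m; "grip_width": finger opening in mm; "grip_force": force on a finger pad.
Only numpy, scipy, OpenCV 4.12 (cv2) and the standard library are available. Lean on these libraries where they do the work, as an engineer would, in place of code of your own. Each camera call takes 0.05 s, during which the arm holds its last target. There are 200 camera calls.

## Task

Close up the small red tool chest on the bench: push both of its drawers fully home and push its open lid right down flat, in whichever order you like, and then take the hand away. Only push, with the fingertips and gently, without slamming: push the lid from its outside without taking hold of it or touching its lining, do not pull a drawer further out or swing the lid further back, and do not pick up or shift any of the tools and other things lying in and around the chest.

Things in the scene. Friction and masses are not known exactly. Their poses are not given: they have to be found in the camera images.
- chest: red steel tool chest, fixed to the bench: 170 deep (x) by 300 wide (y) by 84 high, 90 with the lid shut. Origin under the centre of its bottom, at bench height; its z is up; its front, with the two drawers side by side, looks along its own -x, roughly to the robot. Above the drawers is an open tray 30 deep with two loose sockets in it, covered by the lid.
- left_drawer (a joint): slide of the left drawer (the one towards the chest's +y), in m: 0 = fully shut, grows as the drawer comes out of the chest along the chest's -x; 0.11 is its stop. It slides stiffly (about 2 N), has no spring and stays where it is left. It starts 0.03 to 0.075 out.
- right_drawer (a joint): slide of the right drawer (the one towards the chest's -y), in m: 0 = fully shut, grows as the drawer comes out of the chest along the chest's -x; 0.11 is its stop. It slides stiffly (about 2 N), has no spring and stays where it is left. It starts 0.03 to 0.075 out.
- left_front (a point): centre of the grey front panel of the left drawer, on its outer face, which looks along the chest's -x; panel 143 wide (along the chest's y) and 42 high, its lower edge 7 above the bench; no handle. Just behind it the drawer is filled with black foam up to 46 above the bench, so it cannot be pinched. The point's axes are the chest's.
- right_front (a point): centre of the grey front panel of the right drawer, on its outer face, which looks along the chest's -x; panel 143 wide (along the chest's y) and 42 high, its lower edge 7 above the bench; no handle. Just behind it the drawer is filled with black foam up to 46 above the bench, so it cannot be pinched. The point's axes are the chest's.
- lid (a joint): hinge of the lid, in rad: 0 = shut flat on the chest, grows as the front edge swings up and back; 1.5 is its stop. It starts at 0.75 to 1.15. A stiff hinge (0.4 N m): the lid stays where it is left and takes about 1 to 3 N near its free edge to push shut.
- lid_hinge (a point): middle of the lid's hinge line, which runs along the chest's y at the top of its back wall: 85 from the chest's origin along its +x and 84 up. Its axes turn with the lid: its -x runs from the hinge to the free edge, its z is the normal of the lid's outer (upper) face.
- lid_edge (a point): middle of the lid's free edge, on its outer face. The lid is a flat red steel plate, 176 from hinge to free edge, 300 wide, 6 thick (from the hinge line outwards), with a thin grey panel (1 proud) on its outer face and a dark lining, 174 x 298 and 3 of the 6 thick, over its whole inside (under) face, which the fingers must not touch. Axes as lid_hinge.
- socket_a: bystander: bright steel socket, 24 diameter, 24 high, standing in the tray; origin under its centre
- socket_b: bystander: dark steel socket, 20 diameter, 24 high, standing in the tray; origin under its centre
- tape_measure: bystander: yellow tape measure, 66 x 36, 60 high, standing beside the chest; origin under its centre
- glue: bystander: white glue bottle with a red cap, 44 diameter, 110 high, standing beside the chest; origin under its centre
- mug: bystander: blue mug, 80 diameter, 85 high, handle along its +y; origin under its centre
- screwdriver: bystander: screwdriver with a blue handle, 200 long, lying on the bench; origin underneath it, at bench height
- hammer: bystander: hammer, 280 long, lying on the bench; origin underneath it, at bench height

How it is judged (in metres and radians):
At the end, for the whole second after the job is handed in: Both drawers within 5 mm of fully shut, the lid within 0.035 rad (6 mm at its edge) of flat, and every bystander within 25 mm of where it stood (value of joint each of left_drawer, right_drawer below 0.005 m and value of joint lid below 0.035 rad and distance of each of socket_a, socket_b, tape_measure, glue, mug, screwdriver, hammer from where it was at the start of the episode below 0.025 m); the robot touches nothing.
It fails at once if a bystander is shifted by more than 25 mm, picked up or knocked over (distance of any of socket_a, socket_b, tape_measure, glue, mug, screwdriver, hammer from where it was at the start of the episode above 0.025 m or angle between any of glue, mug, tape_measure's own z axis and vertical above 0.5 rad).
It fails at once if a drawer is pulled out to more than 95 mm, 20 mm beyond where any starts (value of joint any of left_drawer, right_drawer above 0.095 m).
It fails at once if the lid is taken hold of: the fingers touch its lining (contact force between the fingers and lid_c1 above 1 N).
It fails at once if the lid is swung back beyond 1.35 rad (value of joint lid above 1.35 rad).
It fails at once if a drawer (faster than 0.6 m/s) or the lid (faster than 3.5 rad/s) is slammed (velocity of joint any of left_drawer, right_drawer below -0.6 m/s or velocity of joint lid below -3.5 rad/s).
It also fails if it takes over 51 s, if anything falls off the work surface, if the arm or the gripper's body presses on something with over 40 N, if the wrist force passes 120 N, or if a joint passes its speed limit or range.

## Working session

There is one attempt and no reset: what is moved stays moved. The work goes in short steps, Python scripts to look and compute and a tool call to move; the robot and the scene stay as the last step left them, time stands still between calls to the robot, and variables do not carry over. Pictures are saved under pics/ and viewed, at most 10 in all, crops included, and the job is handed in when it is done.

Besides the shell and the picture viewer there is one more tool, called after "Call:" as name(argument=value, ...), one argument or row to a line, values as JSON. servo_tool: Moves the arm, as the interface text tells. Shifts and turns lie within -1 to 1; 1 stands for 0.5 m of shift or pi/2 rad of turn. Its arguments: {"type":"object","properties":{"motion":{"type":"array"},"gripper":{"type":"number"},"force":{"type":"number"}},"required":["motion"]}

```bash
mkdir -p pics
python3 - <<'E'
from cell import *
import cv2,pickle
s=sense();print(s['position'],s['orientation'],s['time'],s['grip_width'])
d={}
for n in("scene","side"):
    c=camera(n);d[n]=c;cv2.imwrite(f"pics/{n}0.png",c["pixels"][:,:,::-1]);print(n,c['fx'],c['cx'],c['cy'],c['position'],c['rotation'])
pickle.dump(d,open('c0.pkl','wb'))
E
```

```text
[ 6.24883985e+02 -1.26722422e-02  4.03964343e+02] [-2.22081474e+00 -2.22074353e+00  1.66811369e-03] 0.0 86.91959239604826
scene 514.728406016173 276.3181313119462 213.66036860017897 [ 243.14536539 -382.52004358 1376.06159617] [-2.64108757  0.9325089  -0.17273854]
side 388.60694288802233 281.0356371218887 207.584041878492 [359.0294126  694.10861041 895.85134434] [-0.39424175  2.83184329 -1.06873665]
```

View pics/scene0.png

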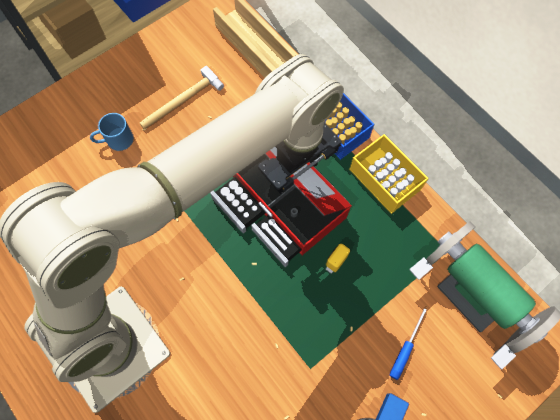

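View pics/side0.png

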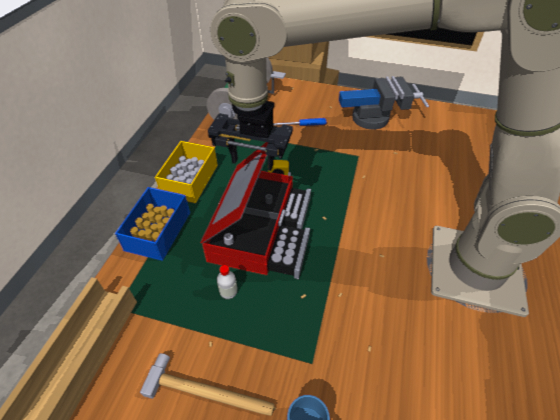

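The gripper hides part of the chest in the scene view (chest around 190–350, 150–260). The side view shows the chest at 205–310, 150–275, with the glue at 227,283. I'll zoom in for the corners.

Run:
```python
import cv2
for n,(x,y,w,h) in {"scene":(195,130,170,140),"side":(190,140,140,160)}.items():
    i=cv2.imread(f"pics/{n}0.png")[y:y+h,x:x+w]
    k=4 if n=="scene" else 3.75
    i=cv2.resize(i,None,fx=k,fy=k,interpolation=cv2.INTER_CUBIC)
    for t in range(0,w,20): cv2.putText(i,str(x+t),(int(t*k),10),0,.4,(255,255,0),1);cv2.line(i,(int(t*k),12),(int(t*k),20),(255,255,0),1)
    for t in range(20,h,20): cv2.putText(i,str(y+t),(0,int(t*k)),0,.4,(255,255,0),1)
    cv2.imwrite(f"pics/{n}0c.png",i)
```

```text
(no output)
```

View pics/scene0c.png

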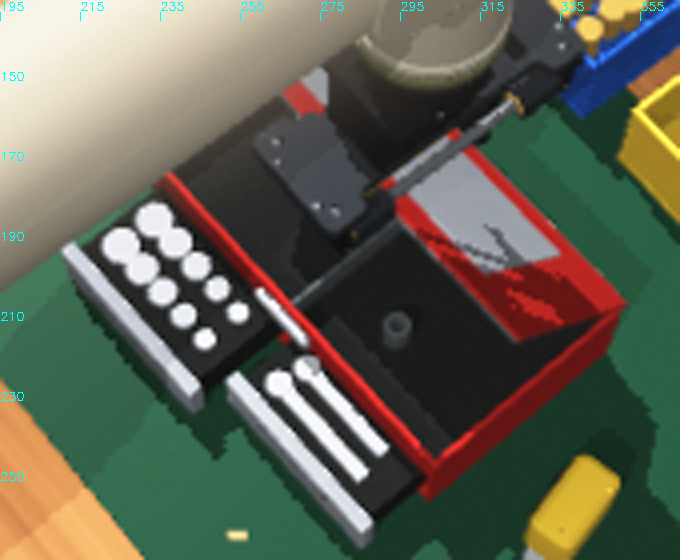

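View pics/side0c.png

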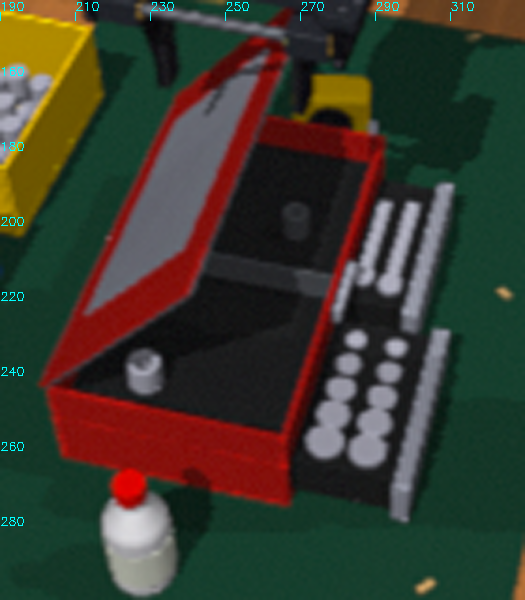

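The scene crop shows the chest's top corners at front-right (303,246) and back-right (351,206), and the panel tops at (253,225)–(287.5,262.5) and (211,192)–(245,228). In the side crop the front-left corner is at (266.5,256), back-left at (202,243.5), front-right at (292,177), and the lid's free edge runs (240.7,218.7)–(267.3,144).

```bash
cat > h.py <<'E'
import numpy as np,pickle
from scipy.spatial.transform import Rotation as R
d=pickle.load(open('c0.pkl','rb'))
def ray(n,u,v):
    c=d[n];r=np.array([(u-c['cx'])/c['fx'],(v-c['cy'])/c['fy'],1.])
    M=np.array(c['rotation']);M=R.from_rotvec(M).as_matrix() if M.size==3 else M
    return np.array(c['position']),M@r
def onz(n,u,v,z):
    p,r=ray(n,u,v);return p+r*(z-p[2])/r[2]
E
python3 - <<'E'
from h import *
np.set_printoptions(precision=1,suppress=True)
P={}
for n,k,u,v,z in [("scene","FR",303,246.2,84),("scene","BR",350.8,205.8,84),("side","FL",266.5,256,84),("side","BL",202,243.5,84),("side","FR2",292.1,177.3,84),
 ("scene","rd_in",253,225,49),("scene","rd_out",287.5,262.5,49),("scene","ld_out",211.3,192,49),("scene","ld_in",245,228,49),
 ("side","ld_in",309.2,228.5,49),("side","ld_out",296.7,270.7,49),("side","rd_out",309.5,189.3,49),("side","rd_in",299.3,226.7,49)]:
    P[n+k]=onz(n,u,v,z);print(n,k,P[n+k])
FR,FL=P["sceneFR"],P["sideFL"]
yv=(FL-FR)[:2];print("width",np.hypot(*yv));yaw=np.arctan2(yv[1],yv[0])-np.pi/2
print("yaw",yaw)
e=np.array([np.cos(yaw),np.sin(yaw)]);f=np.array([-e[1],e[0]])
c=(FR+FL)[:2]/2+85*e;print("centre",c)
for k,q in P.items(): print(k,[round(float((q[:2]-c)@a),1) for a in(e,f)])
# lid: side rays intersected with planes chest y=+-150
for u,v,y in[(240.7,218.7,150),(267.3,144,-150)]:
    p,r=ray("side",u,v);t=(y-(p[:2]-c)@f)/(r[:2]@f);q=p+r*t;x=(q[:2]-c)@e
    print("edge",x,q[2],"theta",np.arctan2(q[2]-84,85-x),np.hypot(q[2]-84,85-x))
E
```

```text
scene FR [ 546.6 -124.7   84. ]
scene BR [ 719.9 -118.6   84. ]
side FL [537.2 171.4  84. ]
side BL [707.7 180.2  84. ]
side FR2 [ 546.7 -119.1   84. ]
scene rd_in [487.3  14.1  49. ]
scene rd_out [ 493.7 -126.5   49. ]
scene ld_out [456.7 164.2  49. ]
scene ld_in [465.  21.  49.]
side ld_in [458.1  28.9  49. ]
side ld_out [458.1 170.6  49. ]
side rd_out [ 491.1 -118.5   49. ]
side rd_in [486.   30.3  49. ]
width 296.31817081833645
yaw 0.031536946690458034
centre [626.9  26. ]
sceneFR [-85.0, -148.2]
sceneBR [88.4, -147.5]
sideFL [-85.0, 148.2]
sideBL [85.6, 151.6]
sideFR2 [-84.7, -142.5]
scenerd_in [-139.9, -7.5]
scenerd_out [-137.9, -148.3]
sceneld_out [-165.7, 143.4]
sceneld_in [-161.9, 0.1]
sideld_in [-168.6, 8.2]
sideld_out [-164.2, 149.8]
siderd_out [-140.3, -140.2]
siderd_in [-140.7, 8.7]
edge -27.59010443522604 215.5023596963622 theta 0.8627235605641955 173.1167300478106
edge -8.04701012255692 189.3799304595742 theta 0.8474717714657268 140.5797845937029
```

Call:
servo_tool(
  motion=[
    [[0, 0, -0.06, 0], [0, 0, -0.12, 0], [0.02, 0.004, -0.12, 0.09], [0.05, 0.008, -0.12, 0.18], [0.05, 0.008, -0.12, 0.27], [0.05, 0.008, -0.12, 0.36], [0.05, 0.008, -0.12, 0.45], [0.05, 0.008, -0.12, 0.54], [0.05, 0.008, -0.12, 0.63], [0.05, 0.008, -0.12, 0.72], [0.05, 0.008, -0.12, 0.81], [0.05, 0.008, -0.12, 0.9], [0.05, 0.008, -0.12, 0.976], [0.05, 0.008, -0.12, 0.976], [0.05, 0.008, -0.12, 0.976], [0.05, 0.008, -0.12, 0.976]],
  ],
  gripper=-1,
)

```text
time: 1.7
position: [629.0, 25.0, 464.6]
orientation: [-3.141, -0.064, 0.0]
wrist_force: [0.1, 0.2, 0.2]
grip_width: 86.8
grip_force: 0.0
```

Run:
```python
from cell import *
import cv2,numpy as np
s=sense();print(s['position'],s['orientation'],s['wrist_force'])
a=cv2.resize(camera("side")["pixels"][130:310,160:340,::-1],None,fx=2.2,fy=2.2,interpolation=cv2.INTER_CUBIC)
b=camera("wrist")["pixels"][:,:,::-1];b=cv2.resize(b,(396,297))
b=np.vstack([b,np.zeros((99,396,3),np.uint8)])
cv2.imwrite("pics/s1.png",np.hstack([a,b]))
```

```text
[628.98372853  25.04013856 464.63894321] [-3.14092066e+00 -6.37133418e-02  2.87496825e-04] [0.10489204 0.17302833 0.18830281]
```

View pics/s1.png

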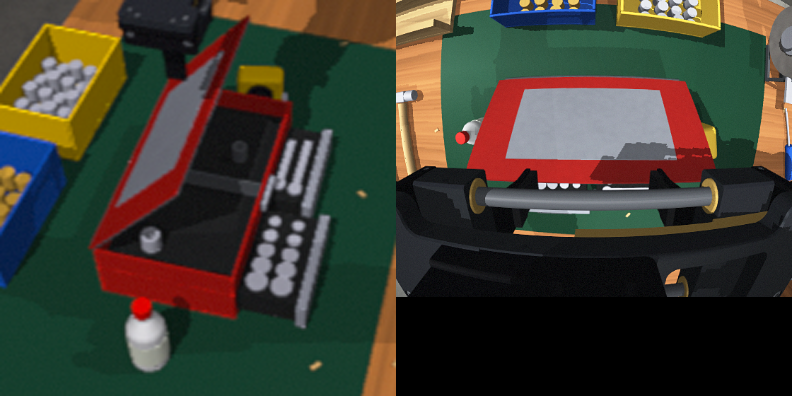

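The side crop shows the lid edge corners at about (272.7,137.7) and (241.8,217.7). In the wrist view the lid's near corners are at (102,255) and (451,257), and its hinge corners at (157,109) and (405,113).

Run:
```python
from h import *
from cell import *
np.set_printoptions(precision=1,suppress=True)
yaw=.038;c=np.array([627,25.5]);e=np.array([np.cos(yaw),np.sin(yaw)]);f=np.array([-e[1],e[0]])
def ch(q): return np.array([(q[:2]-c)@e,(q[:2]-c)@f,q[2]])
def lid(p,r,y):
    t=(y-(p[:2]-c)@f)/(r[:2]@f);q=ch(p+r*t);print(y,q,"th",round(np.arctan2(q[2]-84,85-q[0]),3),np.hypot(q[2]-84,85-q[0]))
lid(*ray("side",241.8,217.7),150);lid(*ray("side",272.7,137.7),-150)
s=sense();w=camera("wrist");T=np.array(w['mount']);Rt=R.from_rotvec(s['orientation']).as_matrix();print(T)
cam=np.array(s['position'])+Rt@T[:3,3]
def wr(u,v):
    x,y=(u-w['cx'])/w['fx'],(v-w['cy'])/w['fy'];th=np.hypot(x,y)
    return cam,Rt@T[:3,:3]@np.array([np.sin(th)*x/th,np.sin(th)*y/th,np.cos(th)])
lid(*wr(102,255),150);lid(*wr(451,257),-150)
for u,v in[(157,109),(405,113)]:
    p,r=wr(u,v);print("hinge",ch(p+r*(87-p[2])/r[2]))
```

```text
150 [-29.4 150.  219. ] th 0.868 176.9032456149104
-150 [ -24.9 -150.   214.4] th 0.87 170.52162268192643
[[-0.  -1.  -0.3 71. ]
 [ 1.  -0.  -0.  -1.1]
 [ 0.  -0.3  1.  21.2]
 [ 0.   0.   0.   1. ]]
150 [-27.4 150.  217.1] th 0.869 174.26670409470756
-150 [ -33.4 -150.   207. ] th 0.805 170.7065064060639
hinge [ 95.2 139.   87. ]
hinge [  91.1 -142.2   87. ]
```

Call:
servo_tool(
  motion=[
    [[0, 0, 0.06, 0], [0, 0, 0.11, 0], [0, 0, 0.14, 0], [0.001, 0, 0.155, 0], [-0.008, 0, 0.168, 0], [-0.02, 0, 0.18, 0], [-0.035, 0, 0.193, 0], [-0.049, 0, 0.21, 0], [-0.063, 0, 0.228, 0], [-0.075, 0, 0.248, 0], [-0.086, 0, 0.268, 0], [-0.092, 0, 0.282, 0], [-0.097, 0, 0.295, 0], [-0.102, 0, 0.31, 0], [-0.106, 0, 0.324, 0], [-0.109, 0, 0.338, 0], [-0.112, 0, 0.353, 0], [-0.113, 0, 0.362, 0], [-0.114, 0, 0.37, 0], [-0.115, 0, 0.376, 0]],
  ],
)

```text
time: 3.85
position: [571.6, 22.9, 276.5]
orientation: [3.141, 0.059, 0.001]
wrist_force: [0.6, 0.9, 1.4]
grip_width: 87.3
grip_force: 0.5
```

Call:
servo_tool(
  motion=[
    [[0, 0, 0.003, 0], [0, 0, 0.006, 0], [0, 0, 0.008, 0], [0, 0, 0.01, 0], [0, 0, 0.012, 0], [0, 0, 0.012, 0], [0, 0, 0.012, 0]],
  ],
)

```text
time: 4.55
position: [571.5, 22.8, 272.5]
orientation: [-3.141, -0.059, -0.001]
wrist_force: [-9.2, -1.2, 18.1]
grip_width: 87.1
grip_force: 8.9
```

Call:
servo_tool(
  motion=[
    [[0, 0, -0.05, 0], [0, 0, -0.1, 0], [-0.06, 0, -0.12, 0], [-0.14, 0, -0.12, 0], [-0.22, 0, -0.12, 0], [-0.28, 0, -0.12, 0], [-0.29, 0, -0.1, 0], [-0.29, 0, -0.04, 0], [-0.29, 0, 0.03, 0], [-0.29, 0, 0.08, 0], [-0.29, 0, 0.105, 0], [-0.29, 0, 0.105, 0], [-0.29, 0, 0.105, 0]],
  ],
)

```text
time: 5.85
position: [427.1, 17.4, 218.5]
orientation: [3.141, 0.059, 0.0]
wrist_force: [0.3, 0.7, 1.0]
grip_width: 87.2
grip_force: 0.0
```

Run:
```python
from cell import *
import cv2,numpy as np
s=sense();print(s['position'],s['orientation'],s['wrist_force'])
a=cv2.resize(camera("side")["pixels"][130:310,190:370,::-1],None,fx=2.2,fy=2.2,interpolation=cv2.INTER_CUBIC)
b=cv2.resize(camera("scene")["pixels"][130:310,190:370,::-1],None,fx=2.2,fy=2.2,interpolation=cv2.INTER_CUBIC)
cv2.imwrite("pics/s2.png",np.hstack([a,b]))
```

```text
[427.08839831  17.38339811 218.45500348] [3.14094657e+00 5.90856318e-02 1.38998626e-04] [0.34681127 0.6538134  0.9524186 ]
```

View pics/s2.png

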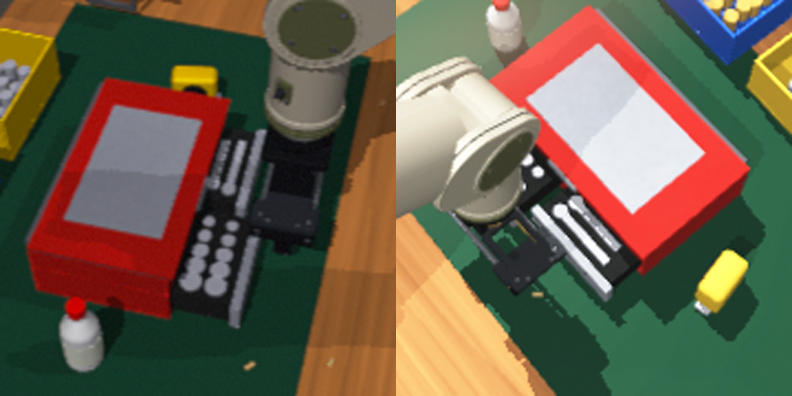

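The lid is flat and nothing around it has moved. The fingers are in front of both drawers, so I'll push both at once.

Call:
servo_tool(
  motion=[
    [[0.01, 0, 0, 0], [0.02, 0, 0, 0], [0.03, 0, 0, 0], [0.04, 0, 0, 0], [0.05, 0, 0, 0], [0.06, 0, 0, 0], [0.07, 0, 0, 0], [0.08, 0, 0, 0], [0.09, 0, 0, 0], [0.1, 0, 0, 0], [0.11, 0, 0, 0], [0.12, 0, 0, 0], [0.13, 0, 0, 0], [0.14, 0, 0, 0], [0.15, 0, 0, 0], [0.16, 0, 0, 0], [0.17, 0, 0, 0], [0.175, 0, 0, 0], [0.18, 0, 0, 0], [0.18, 0, 0, 0]],
  ],
)

```text
time: 7.95
position: [517.0, 20.9, 218.3]
orientation: [-3.141, -0.059, -0.001]
wrist_force: [-1.2, -1.5, -0.6]
grip_width: 86.8
grip_force: 0.9
```

Call:
servo_tool(
  motion=[
    [[0.004, 0, 0, 0], [0.008, 0, 0, 0], [0.012, 0, 0, 0], [0.014, 0, 0, 0], [0.016, 0, 0, 0], [0.018, 0, 0, 0], [0.02, 0, 0, 0], [0.02, 0, 0, 0]],
  ],
)

```text
time: 8.75
position: [522.6, 21.0, 217.4]
orientation: [-3.141, -0.057, 0.022]
wrist_force: [-34.4, 0.1, 27.1]
grip_width: 87.3
grip_force: 17.5
```

Call:
servo_tool(
  motion=[
    [[-0.02, 0, 0, 0], [-0.06, 0, 0, 0], [-0.12, 0, 0, 0], [-0.18, 0, 0, 0], [-0.2, 0, -0.06, 0], [-0.2, 0, -0.15, 0], [-0.2, 0, -0.25, 0], [-0.2, 0, -0.35, 0], [-0.2, 0, -0.4, 0], [-0.2, 0, -0.4, 0]],
  ],
)

```text
time: 9.75
position: [427.7, 17.9, 423.0]
orientation: [-3.139, -0.06, -0.015]
wrist_force: [-0.1, 0.3, -0.6]
grip_width: 87.2
grip_force: 0.0
```

Run:
```python
from cell import *
import cv2,numpy as np
s=sense();print(s['position'],s['wrist_force'])
a=cv2.resize(camera("side")["pixels"][140:290,190:340,::-1],None,fx=2.64,fy=2.64,interpolation=cv2.INTER_CUBIC)
b=cv2.resize(camera("scene")["pixels"][130:280,210:360,::-1],None,fx=2.64,fy=2.64,interpolation=cv2.INTER_CUBIC)
cv2.imwrite("pics/s3.png",np.hstack([a,b]))
```

```text
[427.70899159  17.85641232 422.95763648] [-0.05717031  0.31452527 -0.57921159]
```

View pics/s3.png

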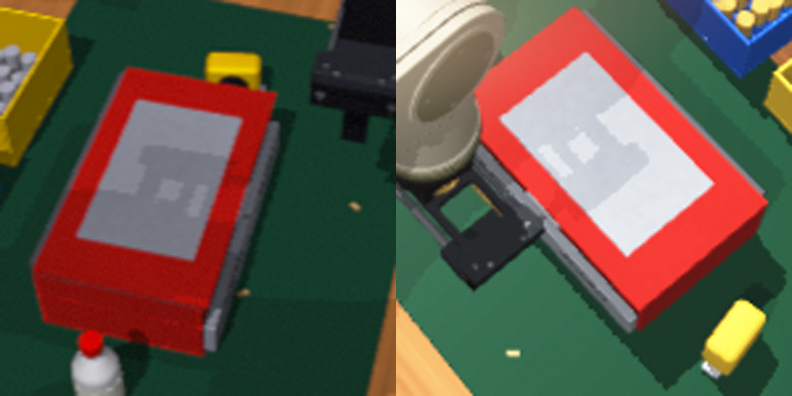

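Both drawers are in and the lid is flat, with the panel edge at about (271,259)–(295,186) in side pixels. I'll measure how far the panels stand out against the lid edge.

Run:
```python
from cell import *
import cv2,numpy as np,pickle
d={n:camera(n) for n in("side","scene")};pickle.dump(d,open('c1.pkl','wb'))
def crop(n,x,y,w,h,k):
    i=cv2.resize(d[n]["pixels"][y:y+h,x:x+w,::-1],None,fx=k,fy=k,interpolation=cv2.INTER_CUBIC)
    i=cv2.convertScaleAbs(i,alpha=1.5)
    for t in range(0,w,10): cv2.putText(i,str(x+t),(int(t*k),10),0,.35,(255,255,0),1)
    for t in range(10,h,10): cv2.putText(i,str(y+t),(0,int(t*k)),0,.35,(255,255,0),1)
    return i
cv2.imwrite("pics/s4.png",np.hstack([crop("side",255,170,50,110,5.4),crop("scene",255,200,60,60,8.8)[:594]]) if 0 else np.hstack([crop("side",255,180,55,95,6),cv2.resize(crop("scene",255,205,60,60,7),(420,420)).repeat(1,0) if 0 else np.vstack([crop("scene",255,205,55,55,8),np.zeros((130,440,3),np.uint8)])]))
```

```text
(no output)
```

View pics/s4.png

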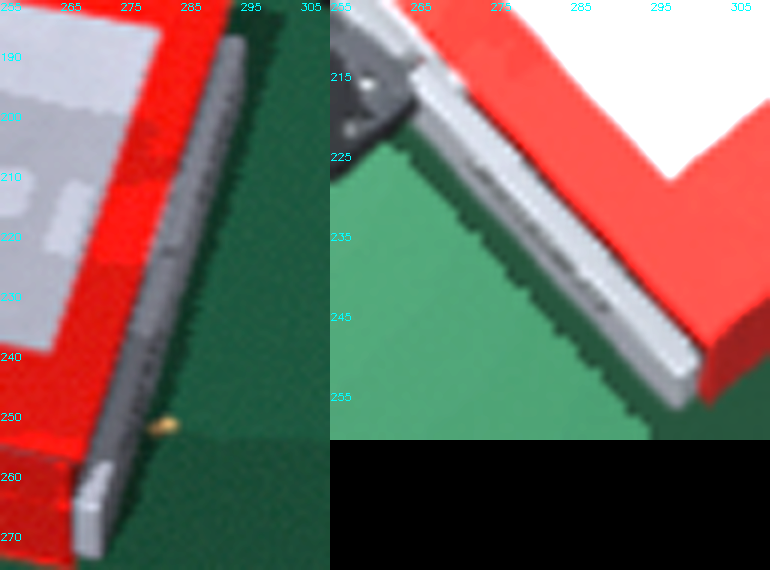

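Run:
```python
from h import *
yaw=.038;c=np.array([627,25.5]);e=np.array([np.cos(yaw),np.sin(yaw)]);f=np.array([-e[1],e[0]])
for n,k,u,v,z in [("scene","r out edge R",299,251.8,49),("scene","r inner edge R",301.3,248.8,49),("scene","r out edge L",265.6,219,49),("scene","r low out R",298.2,256.2,7),("scene","lid FR",303,248.5-.5,90),("side","l out top L",272.2,263.8,49),("side","l out bottom L",271.7,272.5,7),("side","l inner top L",267.7,263.3,49),("side","r out top R",295.8,186.7,49),("side","lid FL",268.5,256,90),("side","lid FR",292,178,90),("scene","chest bottom FR",301.8,255.5,0)]:
    q=onz(n,u,v,z)[:2]-c;print(n,k,round(q@e,1),round(q@f,1))
```

```text
scene r out edge R -96.2 -145.0
scene r inner edge R -85.9 -142.8
scene r out edge L -102.7 -15.4
scene r low out R -96.7 -145.0
scene lid FR -90.8 -151.8
side l out top L -97.8 146.2
side l out bottom L -96.1 146.6
side l inner top L -86.1 147.5
side r out top R -98.7 -139.5
side lid FL -90.2 152.0
side lid FR -87.3 -132.4
scene chest bottom FR -86.3 -148.8
```

The panels' inner edges sit at the chest front (-86 against -85) and their outer faces match at about -97, so both drawers are home. The lid is flat and the hand is clear.

```bash
python3 -c "
from cell import *
print(hand_in())"
```

```text
the job is handed in; nothing more can be done
None
```

I pushed the lid flat and both drawers home, took the hand clear and handed the job in at about 10 s of the 51 s allowed; the final camera views agree, but the hand-in returned no verdict.

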